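Hold soldering tweezers at the scribed gap

ROBOT

A 6-joint arm with a two-finger parallel gripper is mounted at the origin on the work surface. World frame = base frame: x ahead of the robot, y to its left, z up, the work surface at z = 0. Lengths are in m, angles in rad, forces in N, time in s.
With the tool pointing down it reaches from about 0.325 to 0.9 m from the base axis. Payload 6.1 kg.
Tool frame: the origin (TCP) lies at the very end of the fingers, on their centre line; the grasp point (between the pads) lies env.pinch_z behind it (env.pinch_z is the distance from the TCP to the grasp point, in m); z points along the fingers, x is the direction in which the jaws open and shut, and the axes are right-handed (so a half turn about z gives the same grasp; the last joint's range is limited). The gripper opens to 87 mm and grips with 3 to 60 N. Pads are 19 mm wide; open, the fingers measure 117 mm over their backs; the gripper's body (75 mm by 190 mm) begins 51 mm behind the grasp point.
Start: joints at [-1.44, 0.22, 1.526, -0, 1.395, -0.126], TCP at [0.159, -0.604, 0.196] pointing down, gripper open.
Joint ranges: [-2.98, 2.98], [-0.91, 2.08], [0.09, 2.57], [-1.24, 4.39], [0.2, 2.65], [-2.68, 2.68]. Speed limits (rad/s): [2.57, 2.57, 3.01, 3.14, 3.14, 3.14].

INTERFACE

Orientations are given as a unit quaternion [w, x, y, z].
In Python, from workcell import env, cams gives the robot as it stands.
- The arm moves only by the tool step_arm, never from a script. Its argument "commands" is a list that holds one entry, the list of rows, each a list of 7 numbers: the turn, a rotation vector about the tool's x, y, z in rad, then the shift along the tool's x, y, z in cm, then the opening, from 0 (shut) to 1 (fully open). A call has 1 to 5 rows; each row shifts and turns the pose as measured when the row begins, along the tool's axes as they then stand; what a row does not reach is not made up. A row lasts 1/8 s, in which the tool goes at most 62.5 mm and 10.7 degrees, less where a joint would pass 70% of its speed; a pose out of reach is approached as far as the arm can. A call is refused whole if a number of a shift passes 6.25 or a number of a turn 0.188, either way. A call with a gripper value outside its range is refused whole. The fingers move at their own pace and stop on an object; "grip_force" is the grip in N (left out, the last holds). Time passes only in rows, so rows that do not move let the fingers close. It gives the time, the measured TCP pose, the force and the opening at its end, in the units of the state.
- env.read_state(): the state, without advancing time (a new reading comes with each control period).
- cams.snapshot(name): name is "side" or "top" or "wrist"; returns (picture, depth): 420x560x3 uint8, red, green, blue; 420x560 float32, m along the optical axis (not along the pixel's ray), 0 where there is no reading.
- cams.get_calibration(name): a dict with "intrinsics" (3x3 intrinsics, pixels), "k1" (the pictures are not rectified: a ray, as slopes to the right and down, at radius r is drawn at 1 + k1 r^2 times it, then the intrinsics apply), "world_to_cam" (4x4, takes a point from world to camera coordinates); the wrist camera has in their place "T_tool_cam" (4x4, takes a point from camera to tool coordinates, whose origin is the TCP and whose axes are the tool frame's). Camera axes: x right, y down, z forward; pixel columns grow to the right and rows downward; lengths in m; the calibration is good to about 2 mm. A picture is of the moment at which its call begins: read the wrist's pose just before it. get_calibration takes no time and is no camera call.
- env.job_done(): hands the job in, once; it reports no verdict.
The state is a dict: "t": time; "qpos": joint angles; "dq": joint speeds; "joint_torque": joint torques, N m; "ee_pos": TCP position; "ee_rot": TCP orientation; "contact_force": force on the tool from outside, world axes, zero at the start; "wrist_torque": the same for the moment, N m; "width": opening from 0.0 (shut) to 1.0 (fully open).
Only numpy, scipy, OpenCV 4.12 (cv2) and the standard library are available. Lean on these libraries where they do the work, as an engineer would, in place of code of your own. Each camera call takes 0.05 s, during which the arm holds its last target. There are 200 camera calls.

TASK

A large bezel is about to be soldered: pick up the long sprung soldering tweezers by their black grips, bring the tips just above (a finger's width at most) the white block whose two scribed lines are the wider apart, and squeeze until each tip stands right over its own line. Finish the program still holding them there, level, steady and clear of the block. Never pinch the tips shut against each other, and leave the other things on the bench where they are.

Things in the scene. Friction and masses are not known exactly. Their poses are not given: they have to be found in the camera images.
- tweezers: long steel tweezers lying loose and flat, 167 mm long, 80 g. Origin: underside, midway between the two black grips (grasp there); x to the tips, y to the left leg, z up. Grips: 50 mm long along x, centred on the origin, 16 mm high, 40 mm over the outer faces at rest. Leg pivots 85 mm behind the origin, tips 65 mm ahead, balance point 15 mm behind
- leg_left (a joint): squeeze angle of the left leg, rad: 0 at rest, 0.09 with the tips shut. Sprung: 4 N a side on the grips to start, 8 N at 0.053. Both legs at one angle: tip gap (centre to centre) = 30 mm - 300 mm x angle, width over the grips = 40 mm - 170 mm x angle. A 14 mm gap is 0.053 on both, width 31 mm (about 1.5 mm less as read at the fingers, as contacts give), grip faces parallel
- leg_right (a joint): the same for the right leg
- tip_left (a point): underside of the left leg's pointed end (tip 3 mm wide, 4 mm high), 6 mm above the tweezers' underside, 65 mm ahead of the origin and 15 mm to its left at rest
- tip_right (a point): the same for the right leg, 15 mm to the right at rest
- block_wide: white ceramic soldering block, fixed, 50 x 50 mm, 30 mm high, origin under its centre. On its top two dark scribed lines run along its x, 18 mm long, 1.5 mm wide, evenly either side of the middle, 14 mm apart centre to centre: the wider pair, the one to use. The two blocks change places.
- block_wide_lines (a point): centre of the top face of that block, midway between its two lines; same axes as the block, lines at y = +7 and -7 mm
- block_narrow: white ceramic soldering block, fixed, 50 x 50 mm, 30 mm high, origin under its centre. On its top two dark scribed lines run along its x, 18 mm long, 1.5 mm wide, evenly either side of the middle, 6 mm apart: the narrow pair, not to be used.
- dish: bystander: white ceramic bowl, 90 mm across, 35 mm high; origin under its centre
- flux_jar: bystander: capped glass jar, 56 mm across, 65 mm high; origin under its centre
- bezel: bystander: small brass ring lying flat, 24 mm across, 8 mm high; origin under its centre
- offcut: bystander: brass plate 45 x 30 x 4 mm; origin under its centre
- screwdriver: bystander: screwdriver lying flat, 160 mm long, along its x
- pliers: bystander: pliers lying flat, 140 mm long, 12 mm high, jaws to +x; origin under the middle
- mandrel: bystander: wooden ring cone standing on a 70 mm foot, 130 mm high; origin under its centre
Not all that is in view belongs to the job. Of the things that look like the tweezers, the smallest one is meant.

How it is judged:
By the outcome, as a careful person would: the job done as asked, in the order asked, and still so for the second after the job is handed in, while the arm keeps its last pose, push and grip.
It also fails if it takes over 32 s, if anything falls off the work surface, if the arm or the gripper's body presses on something with over 40 N, if the wrist force passes 120 N, or if a joint passes its speed limit or range.

## Working session

There is one attempt and no reset: what is moved stays moved. The work goes in short steps, Python scripts to look and compute and a tool call to move; the robot and the scene stay as the last step left them, time stands still between calls to the robot, and variables do not carry over. Pictures are saved under pics/ and viewed, about 8 in all and at most 12, crops included, and the job is handed in when it is done.

Besides the shell and the picture viewer there is one more tool, called as name(argument=value, ...) on one line, values as JSON. step_arm: Moves the arm, as the interface text tells. Its arguments: {"type":"object","properties":{"commands":{"type":"array"},"grip_force":{"type":"number"}},"required":["commands"]}

```bash
ls; mkdir -p pics; cat > h.py <<'E'
import numpy as np, cv2
from scipy.spatial.transform import Rotation as R
from workcell import env, cams
def Twc(name, st=None):
    c=cams.get_calibration(name)
    if name=="wrist":
        T=np.eye(4); q=st["ee_rot"]; T[:3,:3]=R.from_quat([q[1],q[2],q[3],q[0]]).as_matrix(); T[:3,3]=st["ee_pos"]
        return c,T@c["T_tool_cam"]
    return c,np.linalg.inv(c["world_to_cam"])
def rays(c,px):
    px=np.atleast_2d(np.float64(px)); K=np.array(c["intrinsics"])
    d=np.stack([(px[:,0]-K[0,2])/K[0,0],(px[:,1]-K[1,2])/K[1,1]],1)
    u=d.copy()
    for _ in range(20): u=d/(1+c["k1"]*(u**2).sum(1,keepdims=True))
    return np.c_[u,np.ones(len(u))]
def onplane(c,T,px,z):
    D=rays(c,px)@T[:3,:3].T; o=T[:3,3]
    return o+D*((z-o[2])/D[:,2])[:,None]
def atdepth(c,T,px,dep):
    return (rays(c,px)*np.atleast_1d(dep)[:,None])@T[:3,:3].T+T[:3,3]
def proj(c,T,P):
    p=(np.atleast_2d(P)-T[:3,3])@T[:3,:3]; u=p[:,:2]/p[:,2:]
    u=u*(1+c["k1"]*(u**2).sum(1,keepdims=True)); K=np.array(c["intrinsics"])
    return u*[K[0,0],K[1,1]]+[K[0,2],K[1,2]]
def snap(name,fn):
    st=env.read_state(); im,d=cams.snapshot(name)
    cv2.imwrite(f"pics/{fn}.png",im[:,:,::-1]); np.savez(f"pics/{fn}.npz",d=d,pos=st["ee_pos"],rot=st["ee_rot"])
    return st,im,d
E
python3 - <<'E'
from h import *
st,_,_=snap("top","top0"); snap("side","side0")
print(st, env.pinch_z)
for n in("top","side"): c,T=Twc(n); print(n,c["intrinsics"],c["k1"],T.round(3))
print(cams.get_calibration("wrist"))
E
```

```text
pics
{'t': 0.0, 'qpos': array([-1.44006844e+00,  2.21240376e-01,  1.52763082e+00, -2.10796151e-05,
        1.39472513e+00, -1.26093095e-01]), 'dq': array([ 0.00080407, -0.00055511,  0.00135433, -0.00076284,  0.00137779,
       -0.00107407]), 'joint_torque': array([ 9.14999928e-04, -4.94616973e+01, -3.87369847e+01,  6.99918251e-02,
        5.68731583e-02, -1.39571553e-04]), 'ee_pos': array([ 0.15865629, -0.60381004,  0.19531807]), 'ee_rot': array([-6.99408232e-04,  7.91836289e-01, -6.10732583e-01, -7.17363966e-04]), 'contact_force': array([-0.42182232,  0.0949026 , -1.17840256]), 'wrist_torque': array([-0.02271038, -0.01395989, -0.02710451]), 'width': 0.999919636681331} 0.0187
top [[396.46344721   0.         277.446335  ]
 [  0.         396.46344721 207.03998312]
 [  0.           0.           1.        ]] -0.1005956672987118 [[ 0.005 -0.997  0.081  0.483]
 [-1.    -0.006 -0.012 -0.019]
 [ 0.013 -0.081 -0.997  1.026]
 [ 0.     0.     0.     1.   ]]
side [[439.4450117    0.         278.65121748]
 [  0.         439.4450117  215.73326634]
 [  0.           0.           1.        ]] -0.11662591686011572 [[-0.934  0.215 -0.286  0.927]
 [ 0.357  0.608 -0.709  0.949]
 [ 0.022 -0.764 -0.645  0.951]
 [ 0.     0.     0.     1.   ]]
{'intrinsics': array([[319.13942785,   0.        , 278.97838423],
       [  0.        , 319.13942785, 210.79320387],
       [  0.        ,   0.        ,   1.        ]]), 'k1': 0.003483335901815268, 'T_tool_cam': array([[ 9.99999873e-01,  4.89035817e-05, -5.02201752e-04,
         7.14376089e-05],
       [ 1.00800886e-04,  9.55867318e-01,  2.93798673e-01,
        -8.14328540e-02],
       [ 4.94406049e-04, -2.93798686e-01,  9.55867191e-01,
        -1.88923197e-01],
       [ 0.00000000e+00,  0.00000000e+00,  0.00000000e+00,
         1.00000000e+00]])}
```

View pics/top0.png

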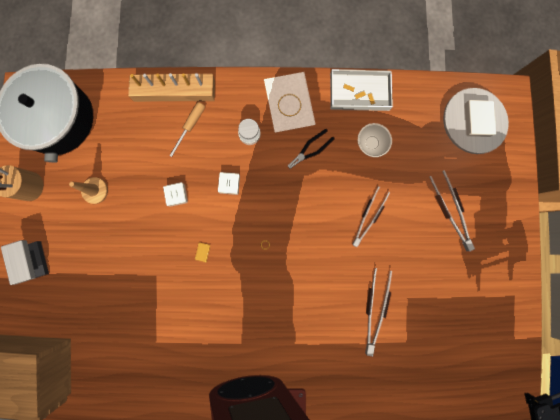

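View pics/side0.png

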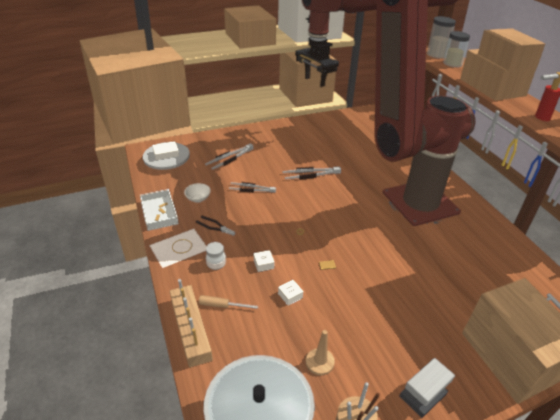

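```bash
python3 - <<'E'
from h import *
im=cv2.imread("pics/top0.png")
a=cv2.resize(im[165:215,150:255],None,fx=7,fy=7,interpolation=cv2.INTER_CUBIC)[:,:735]
b=cv2.resize(im[175:255,345:480],None,fx=3,fy=3,interpolation=cv2.INTER_CUBIC)
o=np.zeros((595,735,3),np.uint8); o[:350]=a; o[352:592,:405]=b
cv2.imwrite("pics/crop0.png",o)
c,T=Twc("top")
for n,p in dict(small=[[377,186],[388,193],[357,243]],right=[[432,178],[446,171],[470,247]],near=[[376,266],[391,267],[371,352]]).items():
    P=onplane(c,T,p,.008); print(n,P.round(3).tolist(), np.linalg.norm((P[0]+P[1])/2-P[2]), np.linalg.norm(P[0]-P[1]))
print(onplane(c,T,[[175,194],[229,183]],.03))
E
```

```text
small [[0.623, -0.292, 0.008], [0.604, -0.321, 0.008], [0.474, -0.237, 0.008]] 0.1554905888682984 0.03416016089294527
right [[0.645, -0.441, 0.008], [0.665, -0.48, 0.008], [0.463, -0.541, 0.008]] 0.2081710902549239 0.043937870442302844
near [[0.415, -0.286, 0.008], [0.412, -0.326, 0.008], [0.195, -0.273, 0.008]] 0.22101713485591562 0.03947306120559659
[[0.5959408  0.22865981 0.03      ]
 [0.6246354  0.09167157 0.03      ]]
```

View pics/crop0.png

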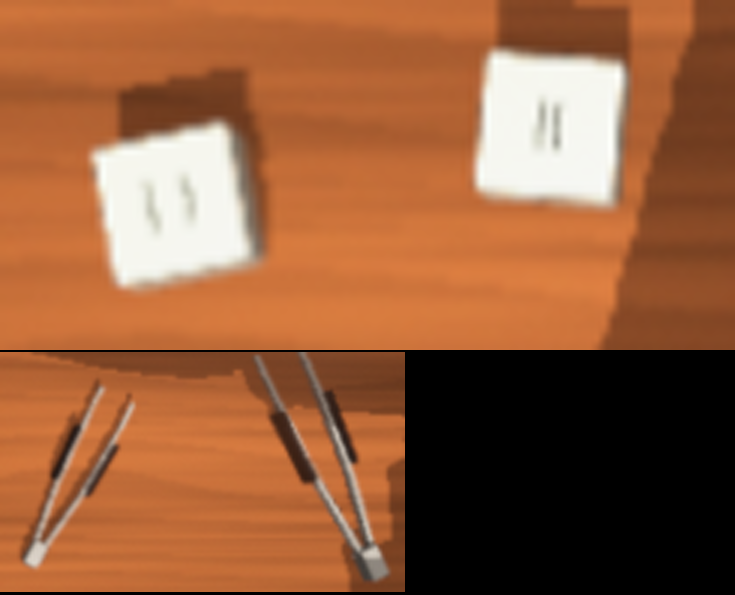

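Candidates that could be taken for the tweezers are at (371,215), about 160 mm long, (453,210), about 208 mm, and (378,310), about 221 mm. The smallest is the one at (371,215). The blocks are at (175,194), with the wide pair of lines, and at (229,183), with the narrow pair. So I'll use the left block.

```bash
cat >> h.py <<'E'
def plan(p,yaw_y,n=None,step=.055,rs=.17):
    """rows (turn, shift cm) to the pose p with tool z down, tool y at world yaw yaw_y (deg)"""
    st=env.read_state(); q=st["ee_rot"]; A=R.from_quat([q[1],q[2],q[3],q[0]]); p0=np.array(st["ee_pos"])
    y=np.deg2rad(yaw_y); Y=np.array([np.cos(y),np.sin(y),0]); Z=np.array([0,0,-1.]); X=np.cross(Y,Z)
    B=R.from_matrix(np.c_[X,Y,Z]); rv=(A.inv()*B).as_rotvec(); d=np.array(p)-p0
    n=n or max(1,int(np.ceil(np.linalg.norm(d)/step)),int(np.ceil(np.linalg.norm(rv)/rs)))
    print("t",round(st["t"],2),"pos",p0.round(4),"yaw_y",np.degrees(np.arctan2(*A.as_matrix()[[1,0],1])).round(2),"tilt z",A.as_matrix()[:2,2].round(4),"F",np.round(st["contact_force"],1),"w",round(st["width"]*87,2))
    for i in range(n):
        C=A*R.from_rotvec(rv*i/n); print(np.r_[rv/n,C.inv().apply(d/n)*100].round(4).tolist())
E
python3 -c "
from h import *
plan([.555,-.2775,.17],153.5)"
```

```text
t 0.1 pos [ 0.1587 -0.6039  0.1954] yaw_y -165.28 tilt z [-0.0002  0.0017] F [-0.4  0.7 -0.7] w 87.24
[0.0, 0.0002, 0.0719, -2.1497, -4.6625, 0.2592]
[0.0, 0.0002, 0.0719, -2.4793, -4.4959, 0.259]
[0.0, 0.0002, 0.0719, -2.7961, -4.306, 0.2587]
[0.0, 0.0002, 0.0719, -3.0984, -4.0939, 0.2584]
[0.0, 0.0002, 0.0719, -3.3847, -3.8606, 0.258]
[0.0, 0.0002, 0.0719, -3.6535, -3.6074, 0.2575]
[0.0, 0.0002, 0.0719, -3.9033, -3.3354, 0.257]
[0.0, 0.0002, 0.0719, -4.133, -3.0462, 0.2564]
[0.0, 0.0002, 0.0719, -4.3413, -2.7413, 0.2558]
[0.0, 0.0002, 0.0719, -4.5272, -2.4222, 0.2551]
```

step_arm(commands=[[[0, 0, 0.072, -2.15, -4.66, 0.25, 1], [0, 0, 0.072, -2.48, -4.5, 0.25, 1], [0, 0, 0.072, -2.8, -4.3, 0.25, 1], [0, 0, 0.072, -3.1, -4.1, 0.25, 1], [0, 0, 0.072, -3.4, -3.86, 0.25, 1]]])

```text
t: 0.72
ee_pos: [0.3594, -0.4383, 0.18]
ee_rot: [0.001, -0.663, 0.749, 0.002]
contact_force: [1.0, 0.2, -0.0]
width: 1.002
```

step_arm(commands=[[[0, 0, 0.072, -3.65, -3.6, 0.25, 1], [0, 0, 0.072, -3.9, -3.33, 0.25, 1], [0, 0, 0.072, -4.13, -3.05, 0.25, 1], [0, 0, 0.072, -4.34, -2.74, 0.25, 1], [0, 0, 0.072, -4.5, -2.4, 0.25, 1]]])

```text
t: 1.35
ee_pos: [0.5659, -0.273, 0.1654]
ee_rot: [-0.0, -0.512, 0.859, 0.004]
contact_force: [0.7, -0.5, -0.1]
width: 1.002
```

```bash
python3 -c "
from h import *
plan([.555,-.2775,.17],153.5)"
```

```text
t 1.35 pos [ 0.5659 -0.273   0.1654] yaw_y 151.66 tilt z [-0.0042  0.0065] F [ 0.7 -0.5 -0.1] w 87.21
[0.0067, 0.0038, -0.0322, 0.9128, 0.7466, -0.4609]
```

step_arm(commands=[[[0.007, 0.004, -0.032, 0.9, 0.75, -0.4, 1], [0, 0, 0, 0, 0, 0, 1]]])

```text
t: 1.6
ee_pos: [0.5571, -0.2732, 0.1673]
ee_rot: [-0.0, -0.529, 0.849, 0.001]
contact_force: [0.5, -0.9, 0.5]
width: 1.002
```

```bash
python3 -c "
from h import *
st,im,d=snap('wrist','w1'); plan([.555,-.2775,.17],153.5)"
```

```text
t 1.65 pos [ 0.5572 -0.2729  0.167 ] yaw_y 153.78 tilt z [-0.0017  0.0028] F [-0.9 -0.2 -0.2] w 86.8
[0.0028, 0.0017, 0.0048, 0.5036, -0.0064, -0.2966]
```

View pics/w1.png

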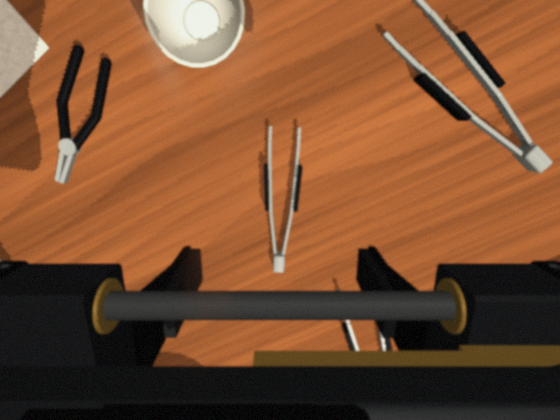

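The wrist view shows the small tweezers, with tips at (270,123) and (299,125), the joint block at (279,268), and grips near (267,187) and (297,188). The fingers are below them in the picture.

```bash
python3 - <<'E'
from h import *
z=np.load("pics/w1.npz"); st=dict(ee_pos=z["pos"],ee_rot=z["rot"]); c,T=Twc("wrist",st)
im=cv2.imread("pics/w1.png"); g=im.max(2)
# dark grips
m=np.zeros(g.shape,np.uint8); m[155:225,255:310]=(g[155:225,255:310]<45)
n,l,s,ce=cv2.connectedComponentsWithStats(m)
for i in range(1,n):
    if s[i,4]>60:
        x,y,w,h,a=s[i]; print(s[i],ce[i], onplane(c,T,[ce[i],[x+w/2,y],[x+w/2,y+h]],.016).round(4).tolist())
P=onplane(c,T,[[270,123],[299,125],[279,260],[279,270]],.010); print(P.round(4))
mid=(P[0]+P[1])/2; a=mid-P[2]; print("gap",np.linalg.norm(P[0]-P[1]),"len",np.linalg.norm(mid-P[3]),"yaw",np.degrees(np.arctan2(a[1],a[0])),"origin",mid-.065*a/np.linalg.norm(a))
d=z["d"]
for p in [(270,130),(279,266),(268,187),(298,187)]:print(p,atdepth(c,T,[p],d[p[1],p[0]]).round(4))
E
```

```text
[265 165   3  44  80] [265.95   185.8375] [[0.5678, -0.2621, 0.016], [0.5878, -0.2729, 0.016], [0.544, -0.2507, 0.016]]
[295 166   6  44  87] [297.43678161 186.54022989] [[0.552, -0.2925, 0.016], [0.572, -0.3026, 0.016], [0.5275, -0.2817, 0.016]]
[[ 0.6248 -0.2954  0.01  ]
 [ 0.6095 -0.3218  0.01  ]
 [ 0.4792 -0.2343  0.01  ]
 [ 0.4673 -0.2285  0.01  ]]
gap 0.03042991956816145 len 0.16989093885124304 yaw -28.304043381847144 origin [ 0.55991758 -0.27777479  0.01      ]
(270, 130) [[ 0.6184 -0.2923  0.0107]]
(279, 266) [[ 0.4749 -0.2322  0.0161]]
(268, 187) [[ 0.5655 -0.2633  0.0149]]
(298, 187) [[ 0.5517 -0.2929  0.018 ]]
```

```bash
python3 -c "
from h import *
plan([.5597,-.2776,.003],152.8)"
```

```text
t 1.65 pos [ 0.5572 -0.2729  0.167 ] yaw_y 153.78 tilt z [-0.0017  0.0028] F [-0.9 -0.2 -0.2] w 86.8
[0.0009, 0.0006, 0.0057, 0.1114, -0.1596, 5.4675]
[0.0009, 0.0006, 0.0057, 0.1073, -0.1551, 5.4677]
[0.0009, 0.0006, 0.0057, 0.1033, -0.1506, 5.4679]
```

step_arm(commands=[[[0.001, 0.001, 0.006, 0.11, -0.16, 4, 0.7], [0.001, 0.001, 0.006, 0.11, -0.16, 4, 0.65], [0.001, 0.001, 0.006, 0.1, -0.15, 4, 0.65], [0, 0, 0, 0, 0, 2.4, 0.65], [0, 0, 0, 0, 0, 0, 0.65]]], grip_force=15)

```text
t: 2.28
ee_pos: [0.5594, -0.2807, 0.0195]
ee_rot: [0.0, -0.517, 0.856, -0.001]
contact_force: [-1.0, 0.7, 0.7]
width: 0.66
```

```bash
python3 -c "
from h import *
st,im,d=snap('wrist','w2'); plan([.5597,-.2776,.003],152.8)"
```

```text
t 2.33 pos [ 0.5603 -0.2813  0.0209] yaw_y 152.22 tilt z [ 0.0035 -0.0027] F [-0.4  0.3  0. ] w 57.09
[-0.0043, -0.0008, -0.01, -0.3046, 0.2326, 1.7919]
```

View pics/w2.png

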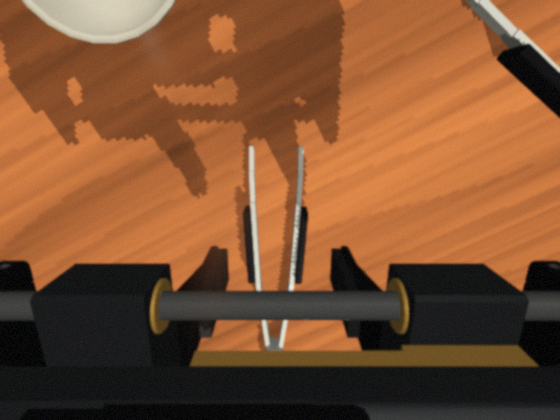

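The tips are at (251,147) and (301,149), and the grips at about (249,245) and (302,245) lie between the open fingers. I'll measure again from here.

```bash
python3 - <<'E'
from h import *
z=np.load("pics/w2.npz"); st=dict(ee_pos=z["pos"],ee_rot=z["rot"]); c,T=Twc("wrist",st)
P=onplane(c,T,[[251,147],[301,149],[269,347],[281,347]],.010); print(P.round(4))
mid=(P[0]+P[1])/2; b=(P[2]+P[3])/2;a=mid-b; print("gap",np.linalg.norm(P[0]-P[1]),np.linalg.norm(a),"yaw",np.degrees(np.arctan2(a[1],a[0])),"origin",mid-.065*a/np.linalg.norm(a))
G=onplane(c,T,[[247,206],[305,206],[249,282],[300,283]],.016); print(G.round(4),G.mean(0), np.linalg.norm(G[0]-G[1]))
a=G[:2].mean(0)-G[2:].mean(0);print(np.linalg.norm(a),np.degrees(np.arctan2(a[1],a[0])))
E
```

```text
[[ 0.6217 -0.2938  0.01  ]
 [ 0.6063 -0.3204  0.01  ]
 [ 0.4868 -0.2337  0.01  ]
 [ 0.4826 -0.2416  0.01  ]]
gap 0.030709570760521825 0.1467812063621714 yaw -28.24259478385958 origin [ 0.55676129 -0.2763206   0.01      ]
[[ 0.5913 -0.2744  0.016 ]
 [ 0.5743 -0.3067  0.016 ]
 [ 0.544  -0.2493  0.016 ]
 [ 0.5272 -0.2795  0.016 ]] [ 0.55921737 -0.27747857  0.016     ] 0.036434863929170995
0.05394937869481719 -29.015120889013474
```

```bash
python3 -c "
from h import *
plan([.5582,-.2771,.003],151.7)"
```

```text
t 2.33 pos [ 0.5603 -0.2813  0.0209] yaw_y 152.22 tilt z [ 0.0035 -0.0027] F [-0.4  0.3  0. ] w 57.09
[-0.0044, -0.0007, 0.0092, -0.2789, 0.3886, 1.7912]
```

step_arm(commands=[[[-0.004, -0.001, 0.009, -0.28, 0.39, 1.2, 0.65], [0, 0, 0, 0, 0, 0.5, 0.65], [0, 0, 0, 0, 0, 0, 0.65]]])

```text
t: 2.7
ee_pos: [0.5602, -0.2785, 0.0065]
ee_rot: [0.001, -0.512, 0.859, -0.002]
contact_force: [-0.8, -0.2, -0.2]
width: 0.65
```

```bash
python3 -c "
from h import *
plan([.5582,-.2771,.003],151.7)"
```

```text
t 2.7 pos [ 0.5602 -0.2785  0.0065] yaw_y 151.61 tilt z [ 0.0051 -0.0027] F [-0.8 -0.2 -0.2] w 56.59
[-0.0058, 0.0, -0.0016, -0.0316, 0.2467, 0.3481]
```

step_arm(commands=[[[-0.006, 0, -0.002, -0.03, 0.25, 0.35, 0.6], [0, 0, 0, 0, 0, 0, 0.5], [0, 0, 0, 0, 0, 0, 0.44], [0, 0, 0, 0, 0, 0, 0.41], [0, 0, 0, 0, 0, 0, 0.41]]])

```text
t: 3.32
ee_pos: [0.5591, -0.2775, 0.0042]
ee_rot: [0.0, -0.513, 0.858, -0.001]
contact_force: [-0.6, -0.5, -0.2]
width: 0.417
```

```bash
python3 -c "
from h import *
plan([.5582,-.2771,.12],151.7)"
```

```text
t 3.33 pos [ 0.5591 -0.2775  0.0042] yaw_y 151.75 tilt z [ 0.0015 -0.001 ] F [-0.6 -0.5 -0.2] w 36.26
[-0.0006, -0.0001, 0.0003, 0.0024, 0.025, -3.8587]
[-0.0006, -0.0001, 0.0003, 0.0022, 0.0272, -3.8587]
[-0.0006, -0.0001, 0.0003, 0.0019, 0.0295, -3.8587]
```

step_arm(commands=[[[0, 0, 0, 0, 0, 0, 0.39], [0, 0, 0, 0, 0, 0, 0.39], [0, 0, 0, 0, 0, -0.8, 0.39], [0, 0, 0, 0, 0, -2, 0.39], [0, 0, 0, 0, 0, -2.5, 0.39]]])

```text
t: 3.95
ee_pos: [0.5576, -0.2766, 0.0582]
ee_rot: [-0.001, -0.513, 0.858, 0.001]
contact_force: [-0.2, -0.5, -0.0]
width: 0.39
```

step_arm(commands=[[[0, 0, 0, 0, 0, -2.5, 0.39], [0, 0, 0, 0, 0, -1.5, 0.39], [0, 0, 0, 0, 0, 0, 0.39]]])

```text
t: 4.32
ee_pos: [0.5603, -0.2784, 0.1064]
ee_rot: [0.001, -0.513, 0.858, -0.003]
contact_force: [-0.3, 0.1, -0.3]
width: 0.389
```

```bash
python3 -c "
from h import *
snap('wrist','w3')
plan([.5582,-.2771,.11],151.7)"
```

```text
t 4.38 pos [ 0.5599 -0.2781  0.1054] yaw_y 151.75 tilt z [ 0.0045 -0.003 ] F [-0.1 -0.3 -0.1] w 34.05
[-0.0053, -0.0005, 0.0008, -0.0029, 0.1927, -0.4617]
```

View pics/w3.png

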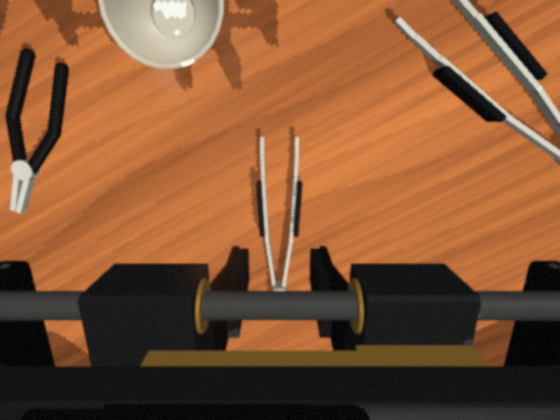

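The tweezers are still on the bench, with tips at (262,138) and (297,138), so the lift slipped off. Next I'll check their pose and the finger geometry.

```bash
python3 - <<'E'
from h import *
z=np.load("pics/w3.npz"); st=dict(ee_pos=z["pos"],ee_rot=z["rot"]); c,T=Twc("wrist",st)
P=onplane(c,T,[[262,138],[297,138],[279,288],],.010); print(P.round(4))
mid=(P[0]+P[1])/2; b=P[2];a=mid-b; print("gap",np.linalg.norm(P[0]-P[1]),np.linalg.norm(a),"yaw",np.degrees(np.arctan2(a[1],a[0])),"origin",mid-.065*a/np.linalg.norm(a))
G=onplane(c,T,[[260,182],[300,182],[263,236],[296,236]],.016); print(G.round(4).tolist(),G.mean(0), np.linalg.norm(G[0]-G[1]))
Tt=cams.get_calibration("wrist")["T_tool_cam"]; d=z["d"]
for x in (228,234,240,245,318,324):
  for y in (246,250,254,260,270,285,300,320): print((x,y),(atdepth(c,Tt,[(x,y)],d[y,x])[0]*1000).round(1),end=" ")
  print()
z=np.load("pics/w2.npz");d=z["d"]
for x in (205,212,218,222):
  for y in (246,250,254,260,270,285,300,320): print((x,y),(atdepth(c,Tt,[(x,y)],d[y,x])[0]*1000).round(1),end=" ")
  print()
print(proj(c,Tt,[[0,0,0],[.017,-.0095,0],[.017,.0095,0],[.017,-.0095,-.0187]]))
E
```

```text
[[ 0.621  -0.2938  0.01  ]
 [ 0.6065 -0.3208  0.01  ]
 [ 0.4838 -0.2369  0.01  ]]
gap 0.030624583570155052 0.1477800816276879 yaw -28.429983834047704 origin [ 0.55660992 -0.27632263  0.01      ]
[[0.5886, -0.274, 0.016], [0.5717, -0.3054, 0.016], [0.5424, -0.2513, 0.016], [0.5277, -0.2786, 0.016]] [ 0.55759876 -0.27734501  0.016     ] 0.03565149208805823
(228, 246) [-51.3  46.  105.5] (228, 250) [-51.7  50.8 106.3] (228, 254) [-51.6  54.4 104.8] (228, 260) [-25.4 -12.  -45.9] (228, 270) [-24.  -11.5 -55.3] (228, 285) [-22.3 -10.5 -67.1] (228, 300) [ -14.1  -32.8 -113.3] (228, 320) [-21.4   0.7 -75.9] 
(234, 246) [-24.8 -11.9 -28.4] (234, 250) [-24.3 -11.5 -32.7] (234, 254) [-23.5 -11.7 -38.4] (234, 260) [-22.6 -11.7 -45.3] (234, 270) [-21.7  -9.8 -52.2] (234, 285) [-19.7 -10.5 -67.1] (234, 300) [ -12.5  -32.8 -113.3] (234, 320) [-19.    1.  -75.6] 
(240, 246) [-39.3  45.9 105.1] (240, 250) [-21.5 -10.1 -29.6] (240, 254) [-21.   -9.8 -34.1] (240, 260) [-20.1 -10.  -41.7] (240, 270) [-18.9  -9.6 -51.8] (240, 285) [-17.6  -8.4 -63.5] (240, 300) [ -11.   -32.3 -112.6] (240, 320) [-17.6  
[... 1193 characters left out ...]
  -9.8 -65.9] (212, 300) [ -18.5  -32.6 -113. ] (212, 320) [-29.    3.4 -72.2] 
(218, 246) [-43.4   8.6  19. ] (218, 250) [-33.4 -10.1 -29.7] (218, 254) [-32.5 -10.  -34.6] (218, 260) [-31.1 -10.3 -42.3] (218, 270) [-29.6  -9.2 -50.9] (218, 285) [-29.7  -1.9 -52.4] (218, 300) [ -16.9  -32.7 -113.2] (218, 320) [-46.6  69.2  18.3] 
(222, 246) [-40.7   9.   19.8] (222, 250) [-31.3 -10.  -29.4] (222, 254) [-30.1 -10.8 -36.2] (222, 260) [-28.9 -10.6 -43. ] (222, 270) [-29.2  -5.  -43. ] (222, 285) [-29.    1.7 -46.2] (222, 300) [ -15.7  -32.9 -113.4] (222, 320) [-43.6  69.1  18.2] 
[[279.51598455 245.43495395]
 [306.4222471  231.54700021]
 [305.68712503 258.95166452]
 [309.0836316  243.11368949]]
```

The tweezers' pose is unchanged. The visible finger ends sit about 28 mm behind the reported TCP, so I'll check that in the side view.

```bash
python3 - <<'E'
from h import *
st,im,d=snap("side","s1"); c,T=Twc("side")
q=st["ee_rot"];A=R.from_quat([q[1],q[2],q[3],q[0]]).as_matrix(); p=st["ee_pos"]
u=proj(c,T,[p,p+A@[0,0,-.0187],p+A@[.02,0,0],p+A@[-.02,0,0]]);print(u.round(1))
u0=u[0].astype(int); x0,y0=u0[0]-50,u0[1]-60
cr=cv2.resize(im[y0:y0+90,x0:x0+110,::-1],None,fx=7,fy=6.6,interpolation=cv2.INTER_CUBIC)
for k,v in enumerate(u): cv2.circle(cr,(int((v[0]-x0+.5)*7),int((v[1]-y0+.5)*6.6)),4,[(0,255,0),(255,0,0),(0,255,255),(255,0,255)][k],-1)
cv2.imwrite("pics/s1c.png",cr); print(x0,y0)
E
```

```text
[[245.9 164. ]
 [245.8 159.4]
 [246.9 160.8]
 [244.8 167.1]]
195 103
```

View pics/s1c.png

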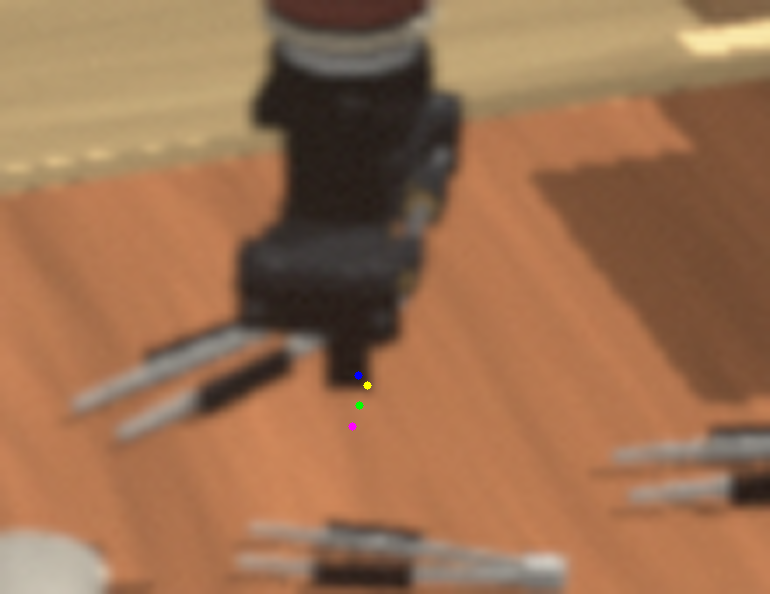

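The crop shows the real finger ends near crop (350,385), about 25 mm above where the reported TCP's finger ends should appear (crop (352,426)). The wrist depth says the same (28 mm). So the fingers passed above the grips. I'll go lower in small steps and watch the force.

```bash
python3 -c "
from h import *
plan([.5578,-.2768,.004],151.7)"
```

```text
t 4.42 pos [ 0.5592 -0.2777  0.1042] yaw_y 151.75 tilt z [ 0.0028 -0.0019] F [-0.   0.   0.5] w 33.84
[-0.0017, -0.0002, 0.0004, -0.0055, 0.1009, 5.0082]
[-0.0017, -0.0002, 0.0004, -0.0045, 0.0924, 5.0083]
```

step_arm(commands=[[[-0.002, 0, 0, 0, 0.1, 3, 0.65], [-0.002, 0, 0, 0, 0.1, 4, 0.65], [0, 0, 0, 0, 0, 3, 0.65], [0, 0, 0, 0, 0, 0, 0.65]]])

```text
t: 4.92
ee_pos: [0.5545, -0.2748, -0.0028]
ee_rot: [-0.002, -0.513, 0.858, 0.003]
contact_force: [-0.1, -0.0, -0.4]
width: 0.643
```

```bash
python3 - <<'E'
from h import *
plan([.5578,-.2768,.004],151.7)
E
```

```text
t 4.92 pos [ 0.5545 -0.2748 -0.0028] yaw_y 151.74 tilt z [-0.0066  0.0039] F [-0.1 -0.  -0.4] w 55.97
[0.0077, 0.0003, 0.0008, 0.0211, -0.3849, -0.6867]
```

At z = -2.8 mm there's no contact, which confirms the fingers end higher than reported. I'll keep going down gently.

step_arm(commands=[[[0.006, 0, 0, 0.02, -0.35, 0.4, 0.65], [0, 0, 0, 0, 0, 0.4, 0.65], [0, 0, 0, 0, 0, 0.4, 0.65], [0, 0, 0, 0, 0, 0, 0.65]]])

```text
t: 5.42
ee_pos: [0.5595, -0.2779, -0.0126]
ee_rot: [0.001, -0.513, 0.858, -0.001]
contact_force: [0.3, 0.4, 0.3]
width: 0.648
```

```bash
python3 - <<'E'
from h import *
st,im,d=snap("wrist","w4"); plan([.5578,-.2768,-.024],151.7)
Tt=cams.get_calibration("wrist")["T_tool_cam"];c,T=Twc("wrist",st)
for y in range(225,262,3): print(y,[(atdepth(c,Tt,[(x,y)],d[y,x])[0]*1000).round(0).tolist() for x in (212,220,338,346)])
E
```

```text
t 5.47 pos [ 0.5598 -0.2781 -0.0123] yaw_y 151.74 tilt z [ 0.003  -0.0017] F [-0.5  0.2  0.4] w 56.75
[-0.0034, -0.0001, 0.0008, -0.0226, 0.2404, 1.174]
225 [[-39.0, -19.0, -13.0], [-35.0, -19.0, -14.0], [34.0, -19.0, -14.0], [39.0, -19.0, -13.0]]
228 [[-40.0, -17.0, -13.0], [-35.0, -17.0, -13.0], [34.0, -17.0, -14.0], [39.0, -17.0, -13.0]]
231 [[-40.0, -15.0, -13.0], [-35.0, -15.0, -13.0], [34.0, -15.0, -14.0], [39.0, -15.0, -14.0]]
234 [[-40.0, -13.0, -13.0], [-35.0, -13.0, -12.0], [34.0, -13.0, -13.0], [39.0, -13.0, -13.0]]
237 [[-40.0, -12.0, -14.0], [-35.0, -11.0, -14.0], [35.0, -11.0, -13.0], [39.0, -11.0, -12.0]]
240 [[-40.0, -9.0, -14.0], [-35.0, -9.0, -13.0], [35.0, -9.0, -14.0], [39.0, -9.0, -13.0]]
243 [[-40.0, -7.0, -13.0], [-35.0, -8.0, -14.0], [35.0, -7.0, -13.0], [40.0, -7.0, -12.0]]
246 [[-37.0, -11.0, -27.0], [-35.0, -5.0, -13.0], [35.0, -6.0, -14.0], [36.0, -12.0, -28.0]]
249 [[-36.0, -12.0, -32.0], [-33.0, -10.0, -28.0], [32.0, -10.0, -28.0], [35.0, -12.0, -32.0]]
252 [[-35.0, -11.0, -35.0], [-32.0, -10.0, -32.0], [31.0, -10.0, -32.0], [35.0, -12.0, -36.0]]
255 [[-35.0, -12.0, -39.0], [-31.0, -10.0, -36.0], [30.0, -10.0, -37.0], [34.0, -11.0, -38.0]]
258 [[-34.0, -12.0, -44.0], [-31.0, -10.0, -39.0], [30.0, -10.0, -40.0], [33.0, -12.0, -44.0]]
261 [[-34.0, -11.0, -45.0], [-30.0, -11.0, -44.0], [29.0, -10.0, -44.0], [33.0, -12.0, -46.0]]
```

step_arm(commands=[[[-0.003, 0, 0, -0.02, 0.2, 0.4, 0.65], [0, 0, 0, 0, 0, 0.4, 0.62], [0, 0, 0, 0, 0, 0.3, 0.6], [0, 0, 0, 0, 0, 0, 0.55]]])

```text
t: 5.98
ee_pos: [0.5583, -0.2771, -0.0234]
ee_rot: [0.0, -0.513, 0.858, -0.001]
contact_force: [1.5, -0.2, -0.1]
width: 0.571
```

```bash
python3 - <<'E'
from h import *
plan([.5578,-.2768,-.024],151.7)
E
```

```text
t 5.97 pos [ 0.5583 -0.2771 -0.0234] yaw_y 151.74 tilt z [ 0.0009 -0.0007] F [ 1.5 -0.2 -0.1] w 49.71
[-0.0011, -0.0002, 0.0008, -0.0021, 0.0605, 0.0605]
```

step_arm(commands=[[[0, 0, 0, 0, 0, 0, 0.47], [0, 0, 0, 0, 0, 0, 0.43], [0, 0, 0, 0, 0, 0, 0.4], [0, 0, 0, 0, 0, 0, 0.39], [0, 0, 0, 0, 0, 0, 0.39]]])

```text
t: 6.6
ee_pos: [0.5583, -0.2771, -0.0234]
ee_rot: [0.0, -0.513, 0.858, -0.001]
contact_force: [0.6, 0.2, -1.0]
width: 0.396
```

step_arm(commands=[[[0, 0, 0, 0, 0, -0.3, 0.39], [0, 0, 0, 0, 0, -1, 0.39], [0, 0, 0, 0, 0, -2, 0.39], [0, 0, 0, 0, 0, -2, 0.39], [0, 0, 0, 0, 0, 0, 0.39]]])

```text
t: 7.22
ee_pos: [0.5594, -0.2778, 0.0351]
ee_rot: [0.001, -0.513, 0.858, -0.002]
contact_force: [0.3, -0.2, -1.1]
width: 0.391
```

```bash
python3 - <<'E'
from h import *
st,im,d=snap("wrist","w5"); plan([.5578,-.2768,.06],151.7)
c,T=Twc("wrist",st); Tt=cams.get_calibration("wrist")["T_tool_cam"]
g=im.astype(int); 
cv2.imwrite("pics/w5c.png",cv2.resize(im[100:350,180:380,::-1],None,fx=2.4,fy=2.4,interpolation=cv2.INTER_CUBIC))
E
```

```text
t 7.28 pos [ 0.5587 -0.2773  0.034 ] yaw_y 151.75 tilt z [ 0.0019 -0.0014] F [-0.8 -1.  -0.6] w 34.09
[-0.0023, -0.0003, 0.0009, -0.0008, 0.1006, -2.6029]
```

View pics/w5c.png

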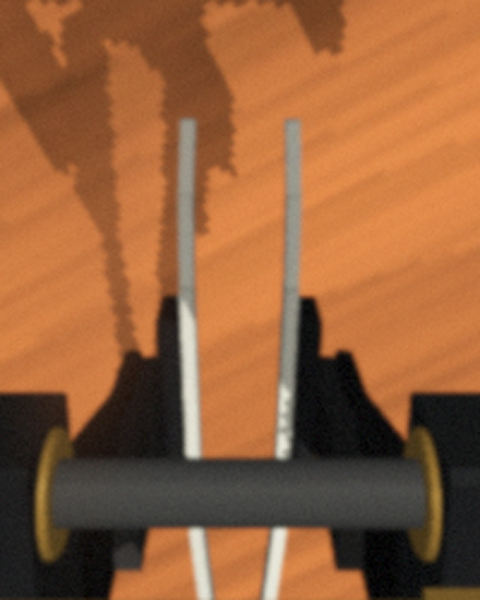

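The tweezers are now held and lifted. The tips are at crop (188,120) and (292,120), full-picture (258,150) and (302,150). Next, the tip positions in the tool frame and the pitch, using depth.

```bash
cat >> h.py <<'E'
def legs(st,im,d):
    """leg centre columns per row and their 3D in tool frame (mm)"""
    Tt=cams.get_calibration("wrist")["T_tool_cam"]; c,_=Twc("wrist",st)
    sp=im.astype(int).max(2)-im.astype(int).min(2); out=[]
    Dk=(d>.1)&(d<.225)&(sp<75)
    for y in range(140,290,4):
        xs=np.flatnonzero(Dk[y,230:330]&(im[y,230:330].max(1)>60))+230
        for side in (xs[xs<280],xs[xs>=280]):
            if len(side)>2:
                x=side.mean(); P=atdepth(c,Tt,[(x,y)],np.median(d[y,side]))[0]*1000; out.append((y,round(x,1),len(side),P.round(1).tolist()))
    return out
E
python3 - <<'E'
from h import *
z=np.load("pics/w5.npz"); im=cv2.imread("pics/w5.png")[:,:,::-1]
for o in legs(dict(ee_pos=z["pos"],ee_rot=z["rot"]),im,z["d"]): print(*o)
print(z["pos"])
E
```

```text
148 258.0 3 [-14.9, -57.9, 35.4]
152 258.0 9 [-10.4, -63.2, -33.9]
152 301.5 6 [10.4, -63.3, -34.7]
156 258.1 8 [-10.4, -61.3, -34.1]
156 301.5 6 [10.5, -61.4, -34.3]
160 257.5 8 [-10.7, -59.4, -34.0]
160 302.0 7 [10.8, -59.4, -33.9]
164 257.5 8 [-10.8, -57.5, -34.1]
164 301.5 6 [10.6, -57.5, -34.1]
168 257.5 8 [-10.8, -55.5, -34.2]
168 301.5 6 [10.7, -55.5, -34.0]
172 257.0 7 [-11.1, -53.5, -33.8]
172 301.5 6 [10.7, -53.5, -34.0]
176 257.1 7 [-11.1, -51.5, -33.8]
176 301.5 6 [10.7, -51.6, -34.4]
180 256.5 6 [-11.4, -49.6, -34.0]
180 301.5 6 [10.8, -49.6, -33.9]
184 256.5 6 [-11.4, -47.9, -35.5]
184 301.5 6 [10.8, -47.7, -34.8]
188 257.0 7 [-11.2, -45.8, -35.1]
188 301.5 6 [10.8, -45.8, -35.1]
192 257.0 7 [-11.2, -43.7, -34.9]
192 301.5 6 [10.8, -43.8, -35.3]
196 257.0 7 [-11.2, -41.8, -35.4]
196 301.5 6 [10.8, -41.8, -35.3]
200 257.0 7 [-11.3, -39.7, -35.3]
200 301.5 6 [10.9, -39.7, -35.2]
204 257.0 7 [-11.3, -37.6, -35.2]
204 301.5 6 [11.0, -37.5, -34.8]
208 257.3 6 [-11.2, -35.6, -35.6]
208 301.0 7 [10.8, -35.3, -34.5]
212 257.0 7 [-11.5, -33.3, -34.8]
212 300.5 6 [10.6, -33.3, -3
[... 590 characters left out ...]
 [14.0, -13.9, -35.7]
252 254.6 8 [-13.1, -11.7, -35.9]
252 300.0 7 [10.6, -11.9, -36.2]
256 258.0 7 [-11.3, -9.5, -36.1]
256 302.8 8 [12.1, -9.5, -35.9]
260 258.5 8 [-11.1, -7.3, -36.2]
260 299.0 7 [10.2, -7.4, -36.4]
264 258.5 8 [-11.2, -4.8, -35.8]
264 299.0 7 [10.2, -5.0, -36.2]
268 258.5 8 [-11.2, -2.6, -36.2]
268 298.5 8 [10.0, -2.6, -36.2]
272 259.0 7 [-11.0, -0.2, -36.0]
272 298.5 8 [10.0, -0.3, -36.3]
276 259.0 7 [-11.1, 2.4, -35.6]
276 298.0 7 [9.8, 2.0, -36.3]
280 259.0 7 [-11.0, 4.3, -36.6]
280 298.5 8 [10.1, 4.5, -36.2]
284 259.0 7 [-11.1, 7.0, -36.0]
284 298.0 7 [9.9, 6.9, -36.3]
288 259.5 8 [-10.9, 9.4, -36.2]
288 297.5 8 [9.7, 9.5, -36.0]
[ 0.55936059 -0.27779438  0.03511425]
```

The tweezers are held level, with tips at tool x = ±10.4 mm, y ≈ -65 mm, and undersides about 30 mm above the TCP level. Now I'll carry them to the wide block.

```bash
python3 - <<'E'
from h import *
plan([.532,.217,.08],190,n=14)
E
```

```text
t 7.28 pos [ 0.5587 -0.2773  0.034 ] yaw_y 151.75 tilt z [ 0.0019 -0.0014] F [-0.8 -1.  -0.6] w 34.09
[-0.0002, -0.0001, -0.0477, -3.0198, 1.8387, -0.334]
[-0.0002, -0.0001, -0.0477, -3.104, 1.6927, -0.3335]
[-0.0002, -0.0001, -0.0477, -3.1812, 1.5428, -0.333]
[-0.0002, -0.0001, -0.0477, -3.2512, 1.3895, -0.3325]
[-0.0002, -0.0001, -0.0477, -3.3137, 1.233, -0.3321]
[-0.0002, -0.0001, -0.0477, -3.3688, 1.0737, -0.3317]
[-0.0002, -0.0001, -0.0477, -3.4162, 0.9119, -0.3312]
[-0.0002, -0.0001, -0.0477, -3.4558, 0.7481, -0.3308]
[-0.0002, -0.0001, -0.0477, -3.4875, 0.5826, -0.3305]
[-0.0002, -0.0001, -0.0477, -3.5114, 0.4157, -0.3301]
[-0.0002, -0.0001, -0.0477, -3.5272, 0.2479, -0.3298]
[-0.0002, -0.0001, -0.0477, -3.535, 0.0796, -0.3295]
[-0.0002, -0.0001, -0.0477, -3.5348, -0.089, -0.3292]
[-0.0002, -0.0001, -0.0477, -3.5266, -0.2573, -0.329]
```

step_arm(commands=[[[0, 0, 0, 0, 0, -2.0, 0.39], [0, 0, -0.03, -1.5, 0.9, -1.5, 0.39], [0, 0, -0.048, -3, 1.7, -1, 0.39], [0, 0, -0.048, -3.2, 1.5, -0.3, 0.39], [0, 0, -0.048, -3.3, 1.4, 0, 0.39]]])

```text
t: 7.9
ee_pos: [0.553, -0.1498, 0.0865]
ee_rot: [0.001, -0.588, 0.809, -0.001]
contact_force: [0.2, 0.3, -0.8]
width: 0.394
```

step_arm(commands=[[[0, 0, -0.048, -3.3, 1.2, 0, 0.39], [0, 0, -0.048, -3.4, 1.1, 0, 0.39], [0, 0, -0.048, -3.4, 0.9, 0, 0.39], [0, 0, -0.048, -3.4, 0.75, 0, 0.39], [0, 0, -0.048, -3.5, 0.6, 0, 0.39]]])

```text
t: 8.52
ee_pos: [0.5416, 0.0376, 0.0906]
ee_rot: [0.002, -0.687, 0.727, -0.001]
contact_force: [-0.2, 0.6, -0.7]
width: 0.392
```

```bash
python3 - <<'E'
from h import *
plan([.532,.217,.075],190,step=.035)
E
```

```text
t 8.53 pos [0.5416 0.0376 0.0906] yaw_y 176.76 tilt z [0.0046 0.0012] F [-0.2  0.6 -0.7] w 34.13
[-0.0008, 0.0002, -0.0385, -2.9766, 0.3295, 0.2628]
[-0.0008, 0.0002, -0.0385, -2.9872, 0.2145, 0.2625]
[-0.0008, 0.0002, -0.0385, -2.9932, 0.0991, 0.2622]
[-0.0008, 0.0002, -0.0385, -2.9949, -0.0165, 0.2617]
[-0.0008, 0.0002, -0.0385, -2.9921, -0.132, 0.2612]
[-0.0008, 0.0002, -0.0385, -2.9848, -0.2473, 0.2605]
```

step_arm(commands=[[[0, 0, -0.038, -3, 0.33, 0, 0.39], [0, 0, -0.038, -3, 0.2, 0, 0.39], [0, 0, -0.038, -3, 0.1, 0.3, 0.39], [0, 0, -0.038, -3, 0, 0.3, 0.39], [0, 0, -0.038, -2.5, -0.1, 0.3, 0.39]]])

```text
t: 9.15
ee_pos: [0.5287, 0.1932, 0.0857]
ee_rot: [-0.003, 0.758, -0.652, 0.001]
contact_force: [-0.1, 0.5, -1.2]
width: 0.39
```

step_arm(commands=[[[0, 0, -0.03, -2, -0.1, 0.3, 0.39], [0, 0, 0, 0, 0, 0, 0.39], [0, 0, 0, 0, 0, 0, 0.39]]])

```text
t: 9.52
ee_pos: [0.5241, 0.2172, 0.0842]
ee_rot: [-0.003, 0.77, -0.637, 0.001]
contact_force: [1.1, -0.5, -1.3]
width: 0.396
```

```bash
python3 - <<'E'
from h import *
plan([.532,.217,.075],190,step=.035)
st,im,d=snap("wrist","w6")
cv2.imwrite("pics/w6c.png",cv2.resize(im[60:300,160:400,::-1],None,fx=2.5,fy=2.5,interpolation=cv2.INTER_CUBIC))
E
```

```text
t 9.53 pos [0.5241 0.2172 0.0842] yaw_y -169.21 tilt z [0.0055 0.0037] F [ 1.1 -0.5 -1.3] w 34.41
[-0.0061, 0.0027, 0.0138, 0.1663, -0.7698, 0.9203]
```

View pics/w6c.png

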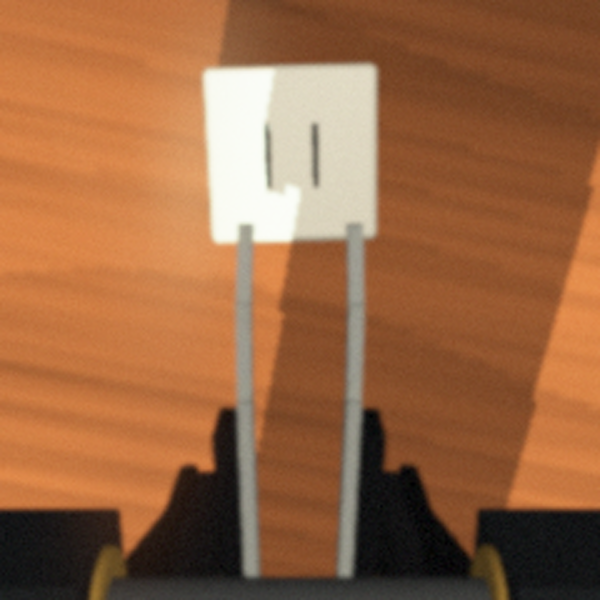

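The block is at the crop centre, with lines from (267,125) to (270,187) and from (315,124) to (316,186). The held tips are at (246,226) and (355,226), with the gap wider than the lines and the lines ahead.

```bash
cat >> h.py <<'E'
def totool(st,P):
    q=st["ee_rot"];A=R.from_quat([q[1],q[2],q[3],q[0]]).as_matrix(); return (P-np.array(st["ee_pos"]))@A*1000
E
python3 - <<'E'
from h import *
z=np.load("pics/w6.npz"); st=dict(ee_pos=z["pos"],ee_rot=z["rot"]); c,T=Twc("wrist",st); d=z["d"]
px=lambda a:np.array(a)/2.5+[160-.3,60-.3]
L=onplane(c,T,px([[267,125],[270,187],[315,124],[316,186]]),.03)
B=onplane(c,T,px([[205,70],[376,64],[377,236],[213,242]]),.03)
m=L.mean(0); a=L[[0,2]].mean(0)-L[[1,3]].mean(0); e=(B[0]+B[1]-B[2]-B[3])/2; f=(B[0]+B[3]-B[1]-B[2])/2
print("lines mid",m.round(4),"len",np.linalg.norm(a)*1e3,"yaw",np.degrees(np.arctan2(a[1],a[0])),"gap",np.linalg.norm(L[:2].mean(0)-L[2:].mean(0))*1e3)
print("block mid",B.mean(0).round(4),"yaw",np.degrees(np.arctan2(e[1],e[0])),np.degrees(np.arctan2(f[1],f[0]))-90,np.linalg.norm(e),np.linalg.norm(f))
print("tool mm",totool(st,L).round(1).tolist(),totool(st,B.mean(0)).round(1))
p=px([[290,100]]).astype(int)[0]; print("top z",atdepth(c,T,[p],d[p[1],p[0]]))
im=cv2.imread("pics/w6.png")[:,:,::-1]
for o in legs(st,im,d)[:12]: print(*o)
E
```

```text
lines mid [0.5976 0.2332 0.03  ] len 17.570038982305537 yaw 12.575613458782943 gap 13.82459060662292
block mid [0.5977 0.2331 0.03  ] yaw 12.227456656711617 12.769014529186663 0.048684223438342535 0.04926127399229513
tool mm [[-9.2, -83.5, 54.7], [-8.5, -65.9, 54.6], [4.8, -83.8, 54.7], [5.2, -66.2, 54.6]] [ -1.7 -74.9  54.6]
top z [[0.61298525 0.23722288 0.0318779 ]]
152 257.0 7 [-10.6, -63.4, -34.4]
152 301.0 7 [10.5, -63.4, -33.9]
156 257.0 7 [-10.6, -61.6, -34.7]
156 301.0 7 [10.6, -61.5, -34.4]
160 257.5 6 [-10.4, -59.7, -34.9]
160 301.0 7 [10.6, -59.6, -34.1]
164 257.5 6 [-10.4, -57.7, -34.7]
164 301.0 7 [10.6, -57.7, -34.5]
168 257.5 6 [-10.5, -55.8, -34.6]
168 301.0 7 [10.7, -55.6, -33.8]
172 257.0 7 [-10.8, -53.8, -34.5]
172 301.0 7 [10.7, -53.8, -34.4]
```

```bash
python3 - <<'E'
from h import *
plan([.5347,.2192,.04],-167.5,step=.025)
E
```

```text
t 9.57 pos [0.5241 0.217  0.0841] yaw_y -169.24 tilt z [0.0055 0.0039] F [ 0.3 -0.3  0.2] w 34.31
[-0.0031, 0.0013, -0.0151, -0.0016, -0.5252, 2.2104]
[-0.0031, 0.0013, -0.0151, 0.0034, -0.5321, 2.2087]
```

step_arm(commands=[[[-0.003, 0.001, -0.015, 0, -0.52, 1.5, 0.39], [-0.003, 0.001, -0.015, 0, -0.53, 1.5, 0.39], [0, 0, 0, 0, 0, 0.9, 0.37], [0, 0, 0, 0, 0, 0, 0.37], [0, 0, 0, 0, 0, 0, 0.37]]])

```text
t: 10.2
ee_pos: [0.535, 0.2171, 0.0412]
ee_rot: [0.001, 0.78, -0.626, -0.001]
contact_force: [1.7, 0.0, -0.6]
width: 0.374
```

```bash
python3 - <<'E'
from h import *
plan([.5347,.2192,.012],-167.5,step=.01)
E
```

```text
t 10.2 pos [0.535  0.2171 0.0412] yaw_y -167.57 tilt z [-0.0026 -0.0003] F [ 1.7  0.  -0.6] w 32.54
[0.0009, 0.0001, -0.0004, -0.0692, -0.0087, 0.9749]
[0.0009, 0.0001, -0.0004, -0.0692, -0.0079, 0.9749]
[0.0009, 0.0001, -0.0004, -0.0693, -0.0071, 0.9749]
```

step_arm(commands=[[[0.001, 0, 0, -0.1, 0, 0.9, 0.37], [0, 0, 0, -0.1, 0, 0.9, 0.36], [0, 0, 0, 0, 0, 0.8, 0.36], [0, 0, 0, 0, 0, 0, 0.355], [0, 0, 0, 0, 0, 0, 0.355]]])

```text
t: 10.82
ee_pos: [0.5346, 0.2194, 0.0139]
ee_rot: [0.0, 0.78, -0.626, -0.0]
contact_force: [0.4, -1.2, -0.4]
width: 0.359
```

```bash
cat >> h.py <<'E'
def look(fn,view=False):
    plan([.5347,.2192,.009],-167.5,n=1)
    st,im,d=snap("wrist",fn); c,T=Twc("wrist",st)
    for o in legs(st,im,d)[:10]: print(*o)
    L=[[.5976,.2332,.03]]; a=np.deg2rad(12.5); n=np.array([-np.sin(a),np.cos(a),0])*.007
    print("lines expected tool mm",totool(st,np.array(L)+[[0,0,0],n,-n]).round(1).tolist() if 0 else [totool(st,np.array(L[0])+k*n).round(1).tolist() for k in(1,-1)])
    cv2.imwrite(f"pics/{fn}c.png",cv2.resize(im[90:240,200:360,::-1],None,fx=4,fy=4,interpolation=cv2.INTER_CUBIC))
E
python3 -c "
from h import *
look('w7')"
```

```text
t 10.82 pos [0.5346 0.2194 0.0139] yaw_y -167.56 tilt z [-0.0006  0.0002] F [ 0.4 -1.2 -0.4] w 31.21
[0.0006, 0.0003, -0.001, 0.0256, -0.0006, 0.4948]
140 256.0 47 [-12.2, -67.6, -16.5]
140 303.0 47 [12.7, -67.6, -16.7]
144 256.0 47 [-12.2, -65.6, -16.9]
144 302.6 46 [12.5, -65.5, -16.6]
148 256.0 47 [-12.3, -63.4, -16.5]
148 303.0 47 [12.8, -63.5, -16.6]
152 255.7 46 [-12.5, -61.3, -16.6]
152 302.9 45 [12.8, -61.4, -16.7]
156 256.0 47 [-12.3, -59.3, -17.0]
156 302.5 46 [12.6, -59.2, -16.7]
lines expected tool mm [[-6.9, -64.4, -16.1], [7.1, -64.4, -16.1]]
```

View pics/w7c.png

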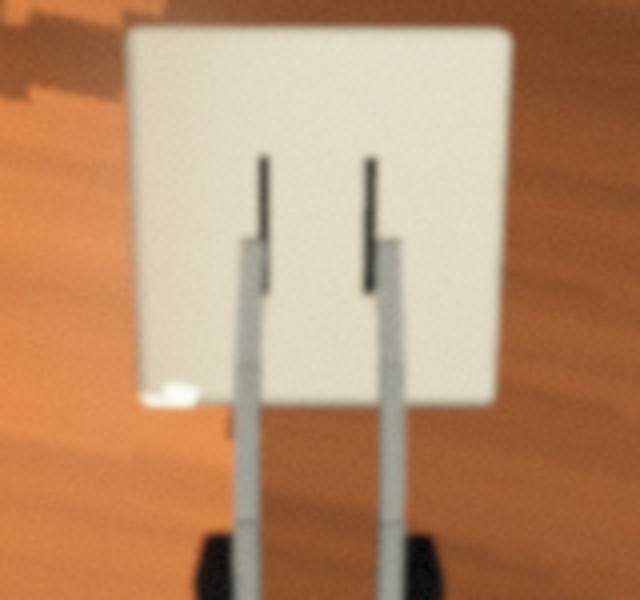

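The tips are at crop (251,240) and (389,240), just outside the lines at x ≈ 265 and 370 and above the line middles. They still need to go down a bit and squeeze a bit more. I'll measure automatically from here.

```bash
cat >> h.py <<'E'
def meas(fn,new=True):
    if new: st,im,d=snap("wrist",fn)
    else:
        z=np.load(f"pics/{fn}.npz"); st=dict(ee_pos=z["pos"],ee_rot=z["rot"]); d=z["d"]; im=cv2.imread(f"pics/{fn}.png")[:,:,::-1]
    c,T=Twc("wrist",st); Tt=np.array(cams.get_calibration("wrist")["T_tool_cam"])
    v,u=np.mgrid[120:200,240:320]; px=np.c_[u.ravel(),v.ravel()]
    P=atdepth(c,Tt,px,d[120:200,240:320].ravel())*1000
    g=im[120:200,240:320].max(2).ravel(); sp=np.ptp(im[120:200,240:320].astype(int),axis=2).ravel()
    tip=(P[:,2]<-29)&(P[:,2]>-40)
    y0=np.percentile(P[tip,1],.5) if tip.any() else 0
    W=lambda Q:totool(st,Q)
    for s,nm in ((-1,"L"),(1,"R")):
        t=tip&(np.sign(P[:,0])==s)&(P[:,1]<y0+6); 
        print(nm,"tip end y %.1f  x %.2f  top z %.1f  px col %.2f"%(P[t,1].min(),P[t,0].mean(),np.median(P[t,2]),px[t,0].mean()),end="  ")
        k=~tip&(g<100)&(sp<60)&(np.sign(px[:,0]-279.6)==s)&(px[:,1]<px[t,1].min()-1)&(px[:,1]>125)
        Q=W(onplane(c,T,px[k],.030)); print("line n",k.sum(),"x %.2f y %.1f..%.1f slope %.3f"%(Q[:,0].mean(),Q[:,1].min(),Q[:,1].max(),np.polyfit(Q[:,1],Q[:,0],1)[0]), "block z %.1f"%np.median(P[~tip&(g>150),2]))
    return st
E
python3 -c "
from h import *
meas('w7',False); c=cams.get_calibration('wrist'); print(proj(c,c['T_tool_cam'],[[0,-.0645,-.0345],[0,-.0645,-.016]]))"
```

```text
L tip end y -64.6  x -8.16  top z -34.2  px col 262.10  h.py:73: RuntimeWarning: Mean of empty slice.
  Q=W(onplane(c,T,px[k],.030)); print("line n",k.sum(),"x %.2f y %.1f..%.1f slope %.3f"%(Q[:,0].mean(),Q[:,1].min(),Q[:,1].max(),np.polyfit(Q[:,1],Q[:,0],1)[0]), "block z %.1f"%np.median(P[~tip&(g>150),2]))
  ret = ret.dtype.type(ret / rcount)
Traceback (most recent call last):
  File "h.py", line 73, in meas
    Q=W(onplane(c,T,px[k],.030)); print("line n",k.sum(),"x %.2f y %.1f..%.1f slope %.3f"%(Q[:,0].mean(),Q[:,1].min(),Q[:,1].max(),np.polyfit(Q[:,1],Q[:,0],1)[0]), "block z %.1f"%np.median(P[~tip&(g>150),2]))
                                                                                                         ~~~~~~~~~~^^
ValueError: zero-size array to reduction operation minimum which has no identity
```

```bash
sed -i 's/px\[:,1\]<px\[t,1\].min()-1/px[:,1]<np.percentile(px[t,1],3)-1/; s/(g<100)&(sp<60)/(g<120)\&(sp<60)/; s/tip=(P\[:,2\]<-29)&(P\[:,2\]>-40)/tip=(P[:,2]<-29)\&(P[:,2]>-40)\&(P[:,1]>-68)/' h.py
python3 -c "
from h import *
meas('w7',False); c=cams.get_calibration('wrist'); print(proj(c,c['T_tool_cam'],[[0,-.0645,-.0345],[0,-.0645,-.016]]))"
```

```text
L tip end y -64.6  x -8.16  top z -34.2  px col 262.10  line n 35 x -7.18 y -72.7..-63.9 slope -0.008 block z -16.6
R tip end y -64.5  x 8.25  top z -34.3  px col 296.15  line n 31 x 6.92 y -72.7..-63.9 slope -0.038 block z -16.6
[[279.0297944  149.74255426]
 [279.04135006 145.89247585]]
```

step_arm(commands=[[[0, 0, 0, 0, 0, 0.4, 0.35], [0, 0, 0, 0, 0, 0.35, 0.345], [0, 0, 0, 0, 0, 0, 0.342], [0, 0, 0, 0, 0, 0, 0.342], [0, 0, 0, 0, 0, 0, 0.342]]])

```text
t: 11.5
ee_pos: [0.5351, 0.2195, 0.0066]
ee_rot: [-0.0, 0.78, -0.626, 0.0]
contact_force: [-0.6, -0.2, -1.0]
width: 0.346
```

```bash
python3 -c "
from h import *
plan([.5347,.2192,.007],-167.5,n=1); meas('w8')"
```

```text
t 11.5 pos [0.5351 0.2195 0.0066] yaw_y -167.56 tilt z [0.0004 0.0004] F [-0.6 -0.2 -1. ] w 30.07
[-0.0005, 0.0003, -0.001, 0.0218, 0.0465, -0.0424]
L tip end y -64.5  x -7.33  top z -34.1  px col 263.82  line n 23 x -7.27 y -72.1..-64.7 slope 0.035 block z -24.0
R tip end y -64.5  x 7.32  top z -34.3  px col 294.23  line n 34 x 6.84 y -72.1..-64.2 slope 0.012 block z -24.0
```

step_arm(commands=[[[0, 0, 0, -0.02, 0, 0, 0.338], [0, 0, 0, 0, 0, 0, 0.338], [0, 0, 0, 0, 0, 0, 0.338], [0, 0, 0, 0, 0, 0, 0.338]]])

```text
t: 12.05
ee_pos: [0.5353, 0.2198, 0.0068]
ee_rot: [-0.0, 0.78, -0.626, 0.0]
contact_force: [-0.5, -0.8, -0.5]
width: 0.338
```

```bash
python3 -c "
from h import *
plan([.5347,.2192,.007],-167.5,n=1); meas('w9'); meas('w10')
st,im,d=snap('wrist','w11'); L=[o for o in legs(st,im,d) if o[0]>230]; print(*L[::6],sep='\n')
a=cv2.resize(im[110:270,210:350,::-1],None,fx=3.7,fy=3.7,interpolation=cv2.INTER_CUBIC); cv2.imwrite('pics/w11c.png',a)
snap('side','s2')"
```

```text
t 12.05 pos [0.5353 0.2198 0.0068] yaw_y -167.56 tilt z [0.0009 0.0006] F [-0.5 -0.8 -0.5] w 29.37
[-0.001, 0.0004, -0.001, 0.0462, 0.0688, -0.0156]
L tip end y -64.6  x -7.01  top z -34.1  px col 264.49  line n 31 x -6.89 y -72.1..-64.6 slope -0.006 block z -23.7
R tip end y -64.5  x 7.02  top z -34.2  px col 293.60  line n 32 x 7.06 y -72.1..-64.1 slope -0.025 block z -23.7
L tip end y -64.5  x -7.01  top z -34.2  px col 264.49  line n 31 x -6.89 y -72.1..-64.6 slope -0.006 block z -23.7
R tip end y -64.5  x 7.05  top z -34.1  px col 293.64  line n 35 x 7.10 y -72.1..-64.1 slope -0.043 block z -23.7
(232, np.float64(261.8), 10, [-8.8, -22.9, -35.7])
(244, np.float64(261.8), 10, [-8.9, -16.5, -36.1])
(256, np.float64(259.8), 8, [-10.1, -9.7, -36.2])
(268, np.float64(263.5), 8, [-8.3, -2.6, -35.8])
(280, np.float64(264.0), 8, [-8.1, 4.5, -35.9])
```

View pics/w11c.png

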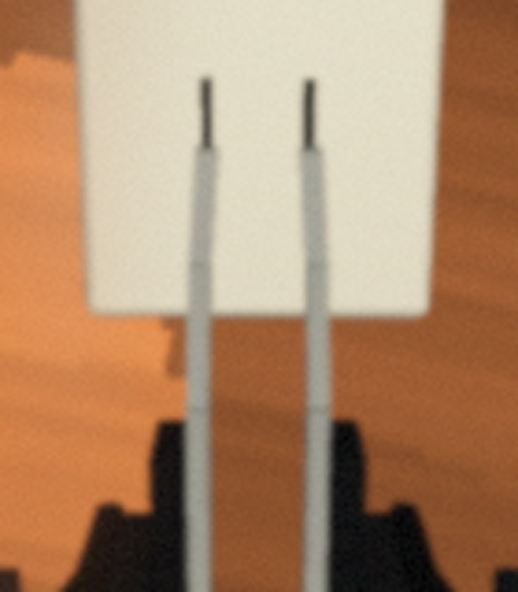

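Each tip, at crop (205,150) and (313,150), covers its own line. The measured tip x is ±7.0 mm against line x of -6.9 and +7.1 mm. The tweezers are level and about 6.5 mm clear of the block. I'll hold for a moment, recheck, and hand in.

step_arm(commands=[[[0, 0, 0, 0, 0, 0, 0.338], [0, 0, 0, 0, 0, 0, 0.338], [0, 0, 0, 0, 0, 0, 0.338]]])

```text
t: 12.62
ee_pos: [0.5352, 0.2198, 0.0068]
ee_rot: [-0.0, 0.78, -0.626, 0.0]
contact_force: [-0.2, 0.4, -1.2]
width: 0.341
```

```bash
python3 -c "
from h import *
plan([.5347,.2192,.007],-167.5,n=1); meas('w12'); print(np.abs(env.read_state()['dq']).max()); print(env.job_done())"
```

```text
t 12.62 pos [0.5352 0.2198 0.0068] yaw_y -167.56 tilt z [0.0007 0.0005] F [-0.2  0.4 -1.2] w 29.63
[-0.0008, 0.0004, -0.001, 0.0471, 0.0614, -0.0237]
L tip end y -64.5  x -7.01  top z -34.3  px col 264.46  line n 31 x -6.89 y -72.1..-64.6 slope -0.006 block z -23.8
R tip end y -64.4  x 7.04  top z -34.2  px col 293.63  line n 35 x 6.98 y -72.1..-64.1 slope -0.037 block z -23.8
0.0015578632677660219
the job is handed in; nothing more can be done
None
```

The job is handed in at 12.6 s. The arm is still holding the smallest tweezers over the wider-lined block, squeezed so each tip stands over its own line.

**Last checks:**
- **Tips and lines:** the tips measured at x = -7.0 and +7.0 mm in the tool frame, against lines at -6.9 and +7.0 mm.
- **Height:** the tips are about 6–7 mm above the block, using the stated 4 mm tip height and the block top at 30 mm.
- **Level and steady:** the tool tilt is under 0.001 rad, leg heights are even to within a millimetre, and the joints were at rest.

**What disagreed:**
- **Failed first lift:** the visible finger ends are about 27 mm short of the reported TCP. The first attempt closed above the grips and the tweezers did not move. The second, with the reported TCP at z = -23 mm, held.
- **Line slopes:** the fitted slopes were noisy, from 0 to 0.04 rad. I took the block's direction from its edges and lines seen from higher up instead.
- **Not checked:** I saved a last side picture but did not look at it. Whether the other things stayed where they were rests on the planned path and on no unusual force readings.

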